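# Lock the platform of a flask shaker

## Robot

A 7-joint arm with a two-finger parallel gripper is mounted at the origin on a cart in front of the work surface, level with it; the furniture and walls round the work are solid. World frame = base frame: x ahead of the robot, y to its left, z up, the work surface at z = 0. Lengths are in m, angles in rad, forces in N, time in s.
With the tool pointing down it reaches from about 0.4 to 0.875 m from the base axis. Payload 19.3 kg.
Tool frame: the origin (TCP) lies on the centre line of the jaws, within the pads' length; the fingertips stand 14 mm ahead of it and the grasp point (between the pads) lies 5 mm behind it; x points along the fingers, y is the direction in which the jaws open and shut, and the axes are right-handed (so a half turn about x gives the same grasp; the last joint's range is limited). The gripper opens to 85 mm and grips with 20 to 120 N. Pads are 22 mm wide; open, the fingers measure 114 mm over their backs; the gripper's body (76 mm by 85 mm) begins 54 mm behind the grasp point. The pads swing forward as they close: fully open they stand 13 mm farther back than shut.
Start: joints at [-1.367, 0.521, -0.036, 1.599, 0.021, 1.021, -0.113], TCP at [0.169, 0.602, 0.245] pointing down, gripper open.
Joint ranges: [-2.91, 2.91], [-0.3, 2.13], [-1.5, 1.42], [0.17, 2.43], [-1.26, 4.41], [0.16, 1.93], [-2.52, 2.52]. Speed limits (rad/s): [1.89, 1.89, 2.39, 2.39, 3.01, 3.01, 3.01].

## Interface

Orientations are given as [roll, pitch, yaw] about the fixed x, y, z axes, in that order (R = Rz(yaw) Ry(pitch) Rx(roll)).
In Python, from workcell import monitor, optics, bot gives the robot as it stands.
- The arm moves only by the tool arm_command, never from a script. Its arguments are lists of equal length, an entry for each row: "delta_pos": the shift along the tool's x, y, z as a fraction of full scale, a list of three; "rotation": the turn, a rotation vector about the tool's x, y, z as a fraction of full scale, a list of three. In form: {"delta_pos": [[dx, dy, dz], ...], "rotation": [[wx, wy, wz], ...]}. A call has 1 to 10 rows; each row shifts and turns the pose as measured when the row begins, along the tool's axes as they then stand; what a row does not reach is not made up. Full scale, the value 1, is 30 mm for a shift and 6 degrees for a turn. A row lasts 1/10 s, in which the tool goes at most 50 mm and 8.59 degrees, less where a joint would pass 70% of its speed; a pose out of reach is approached as far as the arm can. A call with a number of a shift or a turn outside -1 to 1 is refused whole. A call with a gripper value outside its range is refused whole. "gripper" is the closure, from -1 (fully open) to 1 (shut), so that 0 is half open, set as the call begins (left out, the last holds). The fingers move at their own pace and stop on an object; "grip_force" is the grip in N (left out, the last holds). Time passes only in rows, so rows that do not move let the fingers close. It gives the time, the measured TCP pose, the force and the opening at its end, in the units of the state.
- monitor.observe(): the state, without advancing time (a new reading comes with each control period).
- optics.grab_frame(name): name is "side" or "top" or "wrist"; returns the picture (480x640x3 uint8, red, green, blue); there is no depth.
- optics.camera_params(name): a dict with "fx", "fy", "cx", "cy" (pixels), "origin" and "rotation" of the camera in the world. Camera axes: x right, y down, z forward; pixel columns grow to the right and rows downward; lengths in m; the calibration is good to about 2 mm. A picture is of the moment at which its call begins: read the wrist's pose just before it. camera_params takes no time and is no camera call; for the wrist camera it gives the pose at the moment of the call.
- bot.job_done(): hands the job in, once; it reports no verdict.
The state is a dict: "clock": time; "qpos": joint angles; "qd": joint speeds; "joint_efforts": joint torques, N m; "position": TCP position; "tool_rot": TCP orientation; "force": force on the tool from outside, world axes, zero at the start; "moment": the same for the moment, N m; "grip_width": finger opening in m.
Only numpy, scipy, OpenCV 4.12 (cv2) and the standard library are available. Lean on these libraries where they do the work, as an engineer would, in place of code of your own. Each camera call takes 0.05 s, during which the arm holds its last target. There are 200 camera calls.

## Task

The shaking run is over: lock the shaker's platform so that the flasks can be taken off safely later. Slide the red lock grip on the sloping front panel firmly past its spring catch, fully home to its end stop at the green dot; this loads the sprung bolt. Then push the platform slowly and gently straight back by its front edge until the bolt snaps into its slot and holds it; leave the flasks standing on it and do not disturb the bottle and the beaker.

Things in the scene. Friction and masses are not known exactly. Their poses are not given: they have to be found in the camera images.
- shaker: White bench flask shaker, fast on the worktop, 200 mm wide (y), 220 deep (x), 160 high to its platform's mat. Origin: middle of the underside; x from front to back, y to the left as you face its front, z up. Sloping front panel: centre at x -84, z 59 mm, normal leaning 32 degrees from vertical to the front (-x).
- platform: Its platform: plate 172 (x) x 206 x 10 mm, mat on top, wire rail 22 mm high on all sides but the front. Origin: middle of the straight front edge at mid-thickness, 153 mm up; axes as the shaker's. Edge at x -114 mm in the shaker's frame fully forward (over the lock grip), -72 fully back. About 2 N rolls it; it stays where left. The locking point lies 10 to 36 mm back from the start.
- lock (a joint): Slide of the lock grip towards the shaker's +y (red dot to green dot), m: 0 = free, 0.050 = end stop. About 2 N moves it; from 0.020 on its sprung bolt is held back by the strike plate under the platform (up to 4 N more); at about 0.039 to 0.044 a spring catch raises the push needed to some 15 N in all and then holds the grip; solid stop at 0.050.
- bolt (a joint): How far the sprung brass bolt under the platform is pushed back into its sleeve on the lock slide, m: 0 = fully out; about 0.03 while the lock is home and the bolt presses on the strike plate. It snaps to 0 when the slot, 6 mm wider than the bolt, comes in front of it; then the platform cannot move more than about 6 mm. Where the slot is clamped along the platform differs each time.
- lock_grip (a point): Middle of the outer end of the red lock grip, 34 mm out from the sloping panel. The grip is a ribbed block 14 mm thick (y, the way it slides), 22 mm along the slope (x), 28 mm tall (z), on a steel slide plate 40 mm wide (y) and 6 mm high. z points out of the panel, x up the slope, y along the travel.
- flask_pink: Conical flask with pink content, 70 mm wide, 128 mm high, standing loose on the platform; origin in the middle of its underside, z up.
- flask_stoppered: Conical flask with a black stopper, 70 mm wide, 145 mm high, standing loose on the platform; origin in the middle of its underside, z up.
- amber_bottle: Amber bottle, 52 mm wide, 118 mm high, on the worktop left of the shaker; origin in the middle of its underside.
- beaker: Small empty glass beaker, 62 mm wide, 70 mm high, on the worktop further left; origin in the middle of its underside.
There are look-alikes about, which are no part of the job. What is shaped like the flask_pink but brown is not meant.

How it is judged:
By the outcome, as a careful person would: the job done as asked, in the order asked, and still so for the second after the job is handed in, with the robot touching nothing.
It also fails if it takes over 42 s, if anything falls off the work surface, if the arm or the gripper's body presses on something with over 40 N, if the wrist force passes 120 N, or if a joint passes its speed limit or range.

## Working session

There is one attempt and no reset: what is moved stays moved. The work goes in short steps, Python scripts to look and compute and a tool call to move; the robot and the scene stay as the last step left them, time stands still between calls to the robot, and variables do not carry over. Pictures are saved under pics/ and viewed, about 8 in all and at most 12, crops included, and the job is handed in when it is done.

Besides the shell and the picture viewer there is one more tool, called after "Emit:" as name(argument=value, ...), one argument or row to a line, values as JSON. arm_command: Moves the arm, as the interface text tells. Its arguments: {"type":"object","properties":{"delta_pos":{"type":"array","items":{"type":"array","items":{"type":"number"}}},"rotation":{"type":"array","items":{"type":"array","items":{"type":"number"}}},"gripper":{"type":"number"},"grip_force":{"type":"number"}},"required":["delta_pos","rotation"]}

```bash
ls; mkdir -p pics
python3 - <<'E'
from workcell import monitor, optics, bot
import cv2
print(monitor.observe())
for n in("side","top"):
    p=optics.camera_params(n);print(n,p)
    cv2.imwrite(f"pics/{n}0.png",optics.grab_frame(n)[:,:,::-1])
E
```

```text
pics
{'clock': 0.0, 'qpos': array([-1.36719437,  0.52203909, -0.03634697,  1.59999651,  0.02122023,
        1.02110107, -0.11283589]), 'qd': array([ 0.00048298, -0.00055094,  0.00142149, -0.00050982,  0.00071991,
       -0.00014864,  0.00050956]), 'joint_efforts': array([-2.80587810e-04, -9.27102184e+01,  1.97959006e+00, -3.69936454e+01,
        1.78748503e-02,  8.24090035e-03, -1.25473093e-05]), 'position': array([0.16893816, 0.60140179, 0.244714  ]), 'tool_rot': array([-1.49288165,  1.569638  , -1.76670214]), 'force': array([-0.44662229,  0.26952885,  0.08465727]), 'moment': array([0.0396107 , 0.01738495, 0.0369999 ]), 'grip_width': 0.08557447477649613}
side {'fx': 467.14265190582745, 'fy': 467.14265190582745, 'cx': 321.79055504807394, 'cy': 241.36610281873322, 'origin': array([0.40083742, 0.30649152, 0.7570253 ]), 'rotation': array([-2.43869904e+00, -9.45185874e-04, -2.88044683e+00])}
top {'fx': 597.7664196804295, 'fy': 597.7664196804295, 'cx': 317.82190989351324, 'cy': 245.50898411530875, 'origin': array([ 0.42953703, -0.21367678,  1.14412509]), 'rotation': array([-3.03365791,  0.01225606, -1.56852412])}
```

View pics/side0.png

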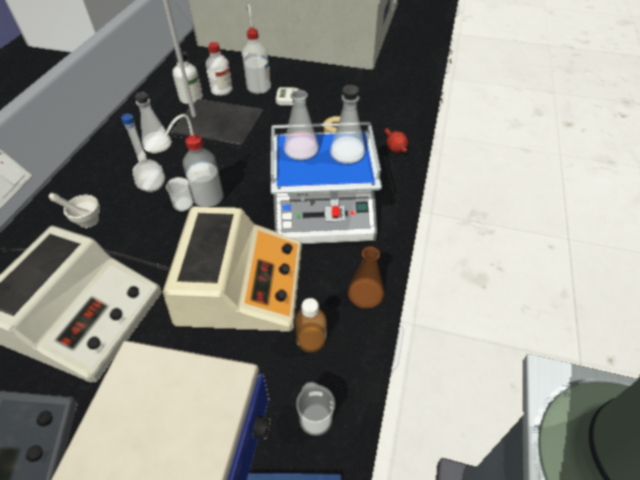

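View pics/top0.png

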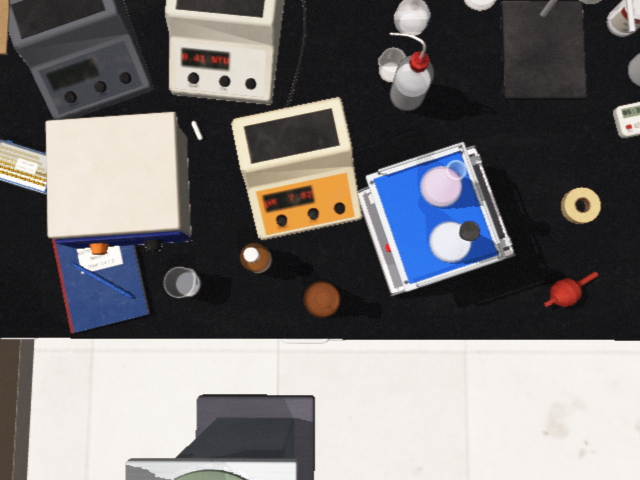

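The side view shows the shaker with its red lock grip at about (336,211), the green dot on its left and the red dot on its right. The platform's front edge runs from (271,190) to (381,187). The top view shows the shaker at about (440,220), with its front facing image left (world +y). I'm zooming both to measure.

Possible look-alikes for the grip, all in the side view:
- red bulb (397,140)
- red caps (194,142), (213,47) and (252,33)
- red dot on the panel (352,211)

I choose the grip at (336,211). The brown flask at (366,280) is not flask_pink.

Run:
```python
import cv2,numpy as np
a=cv2.imread("pics/side0.png")[85:245,260:392]; b=cv2.imread("pics/top0.png")[140:300,350:520]
a=cv2.resize(a,None,fx=3.5,fy=3.5,interpolation=cv2.INTER_CUBIC)[:, :]
b=cv2.resize(b,None,fx=3.5,fy=3.5,interpolation=cv2.INTER_CUBIC)
b=b[:,:]
h=560
c=np.hstack([a,b]);print(c.shape,a.shape)
c=cv2.resize(c,None,fx=0.75,fy=0.75) if c.shape[1]>1060 else c
cv2.imwrite("pics/a.png",a);cv2.imwrite("pics/b.png",b)
```

```text
(560, 1057, 3) (560, 462, 3)
```

View pics/a.png

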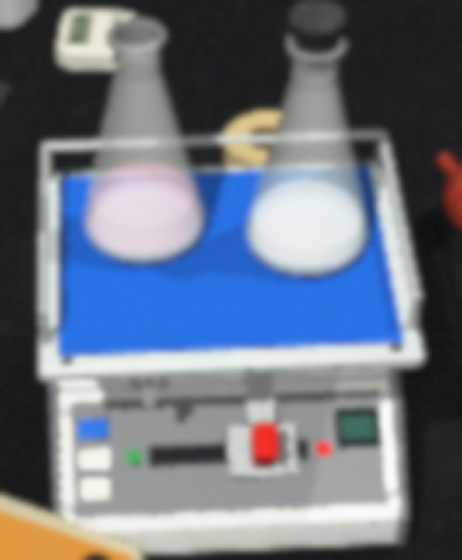

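View pics/b.png

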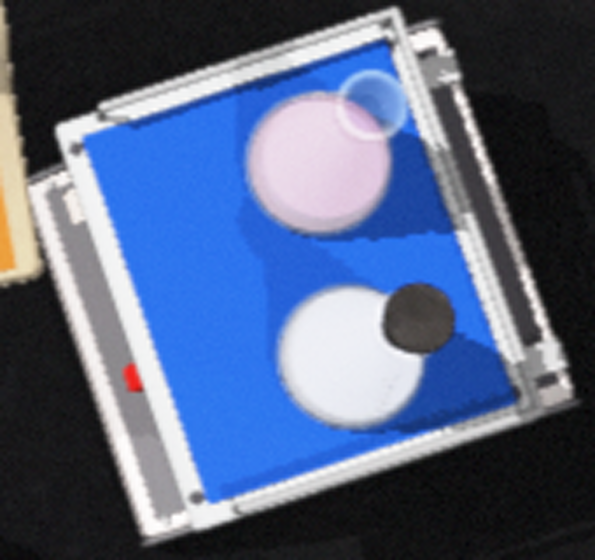

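The crops show the grip's outer end at about (267,440) in the side crop. The platform front corners in the top crop are about (57,130) and (190,528). I'll fit the pose.

```bash
cat > h.py <<'E'
import numpy as np,cv2
from workcell import monitor, optics, bot
from scipy.spatial.transform import Rotation as R
from scipy.optimize import least_squares
P={n:optics.camera_params(n) for n in("side","top")}
def proj(n,X,p=None):
    p=p or P[n]; c=R.from_euler('xyz',p['rotation']).inv().apply(np.atleast_2d(X)-p['origin'])
    return np.c_[p['fx']*c[:,0]/c[:,2]+p['cx'],p['fy']*c[:,1]/c[:,2]+p['cy']]
def atz(n,uv,z,p=None):
    p=p or P[n]; d=R.from_euler('xyz',p['rotation']).apply([(uv[0]-p['cx'])/p['fx'],(uv[1]-p['cy'])/p['fy'],1]);o=p['origin']
    return o+d*(z-o[2])/d[2]
ta=lambda u,v:(u/3.5+260,v/3.5+85)
tb=lambda u,v:(u/3.5+350,v/3.5+140)
E
python3 - <<'E'
from h import *
L=atz('top',tb(57,130),.158);Rr=atz('top',tb(190,528),.158)
L2=atz('side',ta(40,366),.158);R2=atz('side',ta(425,354),.158)
print(L,Rr,np.linalg.norm(L-Rr));print(L2,R2,np.linalg.norm(L2-R2))
# backs of the rail at z=.18? 
g=atz('side',ta(265,437),.088);print('grip side',g,'green',atz('side',ta(134,457),.059),'red',atz('side',ta(324,449),.059))
print('grip top', atz('top',tb(130,376),.088))
for n,f,q in(("pink",tb(320,163),.16),("stop",tb(352,357),.16)): print(n,atz('top',f,q+.01))
d=L-Rr; ex=np.array([d[1],-d[0]])/np.linalg.norm(d[:2]); print('x axis',ex,'yaw',np.degrees(np.arctan2(ex[1],ex[0])))
d=L2-R2; ex=np.array([d[1],-d[0]])/np.linalg.norm(d[:2]); print('x axis2',ex,'yaw',np.degrees(np.arctan2(ex[1],ex[0])))
E
```

```text
[ 0.65187655 -0.28244202  0.158     ] [ 0.46155967 -0.34359086  0.158     ] 0.19989921501716204
[ 0.65405149 -0.28141652  0.158     ] [ 0.4586277  -0.34344524  0.158     ] 0.20503175478049945
grip side [ 0.54102776 -0.32789463  0.088     ] green [ 0.61746685 -0.31962367  0.059     ] red [ 0.51114614 -0.35485484  0.059     ]
grip top [ 0.54064391 -0.32347204  0.088     ]
pink [ 0.63323942 -0.40557664  0.17      ]
stop [ 0.54104847 -0.41865661  0.17      ]
x axis [ 0.30589835 -0.95206418] yaw -72.18778107258433
x axis2 [ 0.30253229 -0.95313914] yaw -72.3902378424885
```

```bash
cat >> h.py <<'E'
def tri(ut,us):
    f=lambda X:np.r_[(proj('top',X)-ut).ravel(),(proj('side',X)-us).ravel()]
    r=least_squares(f,[.5,-.2,.1]);return r.x.round(4),r.fun.round(1)
ex=np.array([.304,-.9527,0]);ey=np.array([.9527,.304,0]);ez=np.array([0,0,1.])
F0=np.array([.5565,-.3128,.153])
sh=lambda X:np.array([(np.asarray(X)-F0)@ex,(np.asarray(X)-F0)@ey,X[2]]).round(4)
def target(a):
    a=np.radians(a);x=ex*np.sin(a)-ez*np.cos(a);out=[]
    for s in(1,-1):
        y=s*ey;out.append(np.c_[x,y,np.cross(x,y)])
    return out
def cur():
    o=monitor.observe();return o,R.from_euler('xyz',o['tool_rot'])
E
python3 - <<'E'
from h import *
for n,t,s in(("far bottom",(360,217),(301,236)),("far top front",(353,172),(247,231)),("back top right",(344,97),(238,210)),("bottle cap",(251,255),(311,305)),("beaker rim",(183,270),(315,388)),("grip",tb(130,376),ta(265,437))):
    x,r=tri(t,s);print(n,x,r,'shaker-rel edge',sh(x))
o,T=cur();print(T.as_matrix().round(3))
for m in target(50):
    v=(T.inv()*R.from_matrix(m)).as_rotvec();print(np.degrees(v))
E
```

```text
far bottom [ 0.6008 -0.2782  0.0463] [ 0.1  0.5 -0.5 -0.1] shaker-rel edge [-0.0195  0.0527  0.0463]
far top front [ 0.6971 -0.2632  0.0463] [-1.2 -5.4  5.8  1. ] shaker-rel edge [-0.0045  0.149   0.0463]
back top right [ 0.7686 -0.258   0.1087] [  6.2  22.  -24.3  -4.4] shaker-rel edge [0.0123 0.2187 0.1087]
bottle cap [ 0.5237 -0.0851  0.1139] [ 0.1  0.5 -0.4 -0.1] shaker-rel edge [-0.2269  0.038   0.1139]
beaker rim [0.4899 0.0372 0.0879] [ 0.7  5.7 -4.8 -0.8] shaker-rel edge [-0.3537  0.043   0.0879]
grip [ 0.54   -0.3229  0.0932] [ 0.  0. -0. -0.] shaker-rel edge [ 0.0046 -0.0188  0.0932]
[[-0.     0.27   0.963]
 [-0.001  0.963 -0.27 ]
 [-1.    -0.001  0.   ]]
[ 52.87763217 -45.73409456 -24.59829752]
[-114.08804663   28.59274665  -53.16072701]
```

Emit:
arm_command(
  delta_pos=[
    [-1, 0, 0],
    [-1, 0, 0],
    [-1, -0.3, 0.5],
    [-0.7, -0.7, 1],
    [-0.5, -0.7, 1],
    [0, -0.7, 1],
    [0, -0.7, 1],
    [0, -0.7, 1],
    [0, -0.7, 1],
    [0, -0.7, 1],
  ],
  rotation=[
    [0, 0, 0],
    [0, 0, 0],
    [0, 0, 0],
    [0, 0, 0],
    [0, 0, 0],
    [0, 0, 0],
    [0, 0, 0],
    [0, 0, 0],
    [0, 0, 0],
    [0, 0, 0],
  ],
  gripper=-0.1,
)

```text
clock: 1.1
position: [0.3453, 0.3852, 0.373]
tool_rot: [-1.746, 1.563, -2.011]
force: [-0.2, 0.9, -0.2]
grip_width: 0.0472
```

```bash
cat >> h.py <<'E'
def plan(Pw,a):
    o,T=cur();m=target(a)[0];d=np.asarray(Pw)-o['position'];v=np.degrees((T.inv()*R.from_matrix(m)).as_rotvec())
    print('t',round(o['clock'],2),'pos',o['position'].round(4),'tool d/30mm',(T.inv().apply(d)/.03).round(2),'rot/6deg',(v/6).round(2),'F',o['force'].round(1),'w',round(o['grip_width'],3),'q',o['qpos'].round(2))
def at(e,f,z): 
    X=F0+ex*e+ey*f; X[2]=z; return X
E
python3 -c "
from h import *
plan([.5,.15,.38],47)
print(tri((322,300),(366,280)))"
```

```text
t 1.1 pos [0.3453 0.3852 0.373 ] tool d/30mm [-0.2  -6.21  7.03] rot/6deg [ 8.99 -7.14 -3.83] F [-0.2  0.9 -0.2] w 0.047 q [-1.01  0.23  0.07  1.7  -0.02  1.21  0.37]
(array([ 0.4501, -0.2077,  0.0436]), array([-0.1, -1. ,  1. ,  0.2]))
```

Emit:
arm_command(
  delta_pos=[
    [0, -0.9, 1],
    [0, -0.9, 1],
    [0, -0.9, 1],
    [0, -0.9, 1],
    [0, -0.9, 0.9],
    [0, -1, 0.6],
    [0, -1, 0.5],
    [0, -1, 0.3],
    [0, -1, 0.3],
    [0, -1, 0.3],
  ],
  rotation=[
    [0, 0, 0],
    [0, 0, 0],
    [0, 0, 0],
    [0, 0, 0],
    [0, 0, 0],
    [0, 0, 0],
    [0, 0, 0],
    [0, 0, 0],
    [0, 0, 0],
    [0, 0, 0],
  ],
)

```text
clock: 2.1
position: [0.4746, 0.0401, 0.3731]
tool_rot: [-1.892, 1.56, -2.16]
force: [0.2, 0.3, 0.2]
grip_width: 0.0473
```

```bash
python3 -c "
from h import *
plan(at(-.13,-.019,.25),47)"
```

```text
t 2.1 pos [0.4746 0.0401 0.3731] tool d/30mm [ 4.17 -7.29  2.86] rot/6deg [ 8.98 -7.14 -3.79] F [0.2 0.3 0.2] w 0.047 q [-0.48  0.16  0.31  1.8  -0.04  1.19  1.15]
```

Emit:
arm_command(
  delta_pos=[
    [0, -0.8, 0.3],
    [0, -0.8, 0.3],
    [0, -0.8, 0.3],
    [0, -0.8, 0.3],
    [0, 0, 0],
    [0, 0, 0],
    [0, 0, 0],
    [0, 0, 0],
    [0, 0, 0],
  ],
  rotation=[
    [1, -0.8, -0.42],
    [1, -0.8, -0.42],
    [1, -0.8, -0.42],
    [1, -0.8, -0.42],
    [1, -0.8, -0.42],
    [1, -0.8, -0.42],
    [1, -0.8, -0.42],
    [1, -0.8, -0.42],
    [1, -0.8, -0.42],
  ],
)

```text
clock: 3.0
position: [0.4651, -0.0721, 0.3854]
tool_rot: [0.014, 0.749, -1.258]
force: [-0.3, -1.0, 0.2]
grip_width: 0.0468
```

```bash
python3 -c "
from h import *
plan(at(-.13,-.019,.25),47)"
```

```text
t 3.0 pos [ 0.4651 -0.0721  0.3854] tool d/30mm [ 6.18 -0.19 -0.42] rot/6deg [-0.11  0.02 -0.03] F [-0.3 -1.   0.2] w 0.047 q [-0.74  0.14  0.28  2.06  0.83  1.24 -0.57]
```

```bash
cat >> h.py <<'E'
G=at(.0055,-.0188,.090)
def pre(b,a=57,G=G): return G+(.004-b)*target(a)[0][:,0]
E
python3 -c "
from h import *
plan(pre(.1),57)"
```

```text
t 3.0 pos [ 0.4651 -0.0721  0.3854] tool d/30mm [ 9.96 -0.21 -1.8 ] rot/6deg [-0.11 -1.65 -0.02] F [-0.3 -1.   0.2] w 0.047 q [-0.74  0.14  0.28  2.06  0.83  1.24 -0.57]
```

```bash
cat >> h.py <<'E'
def pre(b,a=51,G=G):
    x=target(a)[0][:,0]; up=np.cross(x,ey); up*=np.sign(up[2]); return G+(.002-b)*x-.004*up
E
python3 -c "
from h import *
plan(pre(.08),51)"
```

```text
t 3.0 pos [ 0.4651 -0.0721  0.3854] tool d/30mm [10.53 -0.21 -1.56] rot/6deg [-0.11 -0.65 -0.02] F [-0.3 -1.   0.2] w 0.047 q [-0.74  0.14  0.28  2.06  0.83  1.24 -0.57]
```

Emit:
arm_command(
  delta_pos=[
    [1, 0, 0],
    [1, 0, -0.2],
    [1, 0, -0.2],
    [1, 0, -0.2],
    [1, 0, -0.2],
    [1, 0, -0.1],
    [1, 0, 0],
    [1, 0, 0],
    [0.8, 0, 0],
    [0, 0, 0],
  ],
  rotation=[
    [0, -0.3, 0],
    [0, -0.3, 0],
    [0, -0.1, 0],
    [0, 0, 0],
    [0, 0, 0],
    [0, 0, 0],
    [0, 0, 0],
    [0, 0, 0],
    [0, 0, 0],
    [0, 0, 0],
  ],
)

```text
clock: 4.0
position: [0.5256, -0.2518, 0.1866]
tool_rot: [0.01, 0.675, -1.256]
force: [-1.4, 0.1, -0.6]
grip_width: 0.0472
```

```bash
python3 -c "
from h import *
plan(pre(.08),51)
plan(pre(.0),51)
p=optics.camera_params('wrist');f=optics.grab_frame('wrist')
cv2.imwrite('pics/w1.png',f[:,:,::-1]);print('pred grip',proj('wrist',G,p),p['origin'])
import json;json.dump({k:np.array(v).tolist() for k,v in p.items()},open('w1.json','w'))
s=optics.grab_frame('side')[:,:,::-1];cv2.imwrite('pics/s1.png',cv2.resize(s[80:340,180:500],None,fx=2,fy=2,interpolation=cv2.INTER_CUBIC))"
```

```text
t 4.0 pos [ 0.5256 -0.2518  0.1866] tool d/30mm [ 1.31 -0.28 -1.11] rot/6deg [-0.06  0.06 -0.05] F [-1.4  0.1 -0.6] w 0.047 q [-0.42  0.62  0.44  2.2   1.4   0.63 -1.05]
t 4.0 pos [ 0.5256 -0.2518  0.1866] tool d/30mm [ 3.98 -0.29 -1.13] rot/6deg [-0.06  0.06 -0.05] F [-1.4  0.1 -0.6] w 0.047 q [-0.42  0.62  0.44  2.2   1.4   0.63 -1.05]
pred grip [[303.06514698 184.32688407]] [ 0.48052864 -0.10919109  0.20658402]
```

View pics/w1.png

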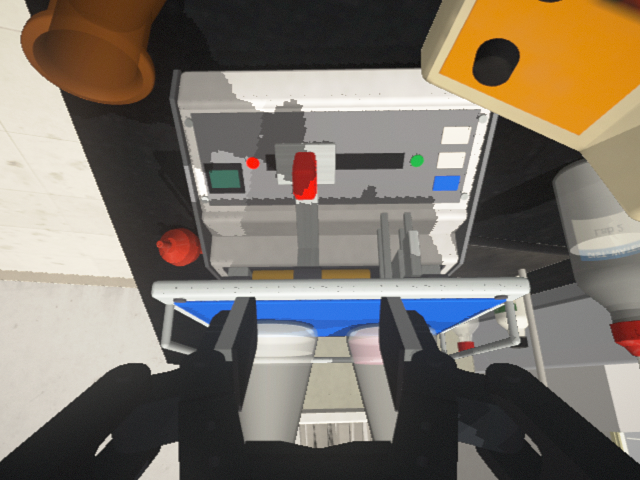

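The wrist view shows the grip at (305,185), with 303,184 predicted. The red dot is at (253,163), the green dot at (416,160), and the brown flask's mouth at (90,55). I'll check the flask clearance numerically, then go in.

```bash
python3 -c "
from h import *
import json
p=json.load(open('w1.json'));p['origin']=np.array(p['origin'])
print(sh(atz('w',(90,50),.128,p)), sh(p['origin']))
print('green/red dot', sh(atz('w',(416,160),.059,p)),sh(atz('w',(253,163),.059,p)),'grip',sh(atz('w',(305,186),.09,p)))"
```

```text
[-0.1385 -0.0661  0.128 ] [-0.2171 -0.0105  0.2066]
green/red dot [0.0298 0.0581 0.059 ] [ 0.0325 -0.0547  0.059 ] grip [ 0.0077 -0.0177  0.09  ]
```

Emit:
arm_command(
  delta_pos=[
    [0, -0.2, -0.6],
    [0, -0.1, -0.5],
    [0.3, 0, -0.2],
    [0.5, 0, 0],
    [0, 0, 0],
  ],
  rotation=[
    [0, 0, 0],
    [0, 0, 0],
    [0, 0, 0],
    [0, 0, 0],
    [0, 0, 0],
  ],
)

```text
clock: 4.6
position: [0.5182, -0.2413, 0.1441]
tool_rot: [0.021, 0.676, -1.241]
force: [0.0, 0.4, 0.1]
grip_width: 0.0469
```

```bash
python3 -c "
from h import *
plan(pre(.0),51)"
```

```text
t 4.6 pos [ 0.5182 -0.2413  0.1441] tool d/30mm [ 3.41 -0.19  0.24] rot/6deg [-0.07  0.04 -0.16] F [0.  0.4 0.1] w 0.047 q [-0.42  0.7   0.41  2.23  1.53  0.61 -1.27]
```

Emit:
arm_command(
  delta_pos=[
    [0.5, -0.1, 0.1],
    [0.6, 0, 0.1],
    [0.6, 0, 0],
    [0.5, 0, 0],
    [0, 0, 0],
  ],
  rotation=[
    [0, 0, -0.15],
    [0, 0, 0],
    [0, 0, 0],
    [0, 0, 0],
    [0, 0, 0],
  ],
)

```text
clock: 5.1
position: [0.5353, -0.2948, 0.109]
tool_rot: [0.013, 0.676, -1.256]
force: [-0.2, 0.1, -0.1]
grip_width: 0.047
```

```bash
python3 -c "
from h import *
plan(pre(.0),51)"
```

```text
t 5.1 pos [ 0.5353 -0.2948  0.109 ] tool d/30mm [ 1.22 -0.14 -0.02] rot/6deg [-0.1   0.05 -0.04] F [-0.2  0.1 -0.1] w 0.047 q [-0.31  0.8   0.42  2.17  1.69  0.56 -1.37]
```

Emit:
arm_command(
  delta_pos=[
    [0.4, -0.1, 0],
    [0.4, 0, 0],
    [0.4, 0, 0],
    [0, 0, 0],
  ],
  rotation=[
    [0, 0, 0],
    [0, 0, 0],
    [0, 0, 0],
    [0, 0, 0],
  ],
)

```text
clock: 5.5
position: [0.5423, -0.3216, 0.0885]
tool_rot: [0.016, 0.674, -1.254]
force: [-0.7, -0.1, 0.6]
grip_width: 0.047
```

```bash
python3 -c "
from h import *
plan(pre(.0),51)
f=optics.grab_frame('wrist')
cv2.imwrite('pics/w2.png',f[:,:,::-1])"
```

```text
t 5.5 pos [ 0.5423 -0.3216  0.0885] tool d/30mm [ 0.07 -0.09 -0.06] rot/6deg [-0.11  0.06 -0.06] F [-0.7 -0.1  0.6] w 0.047 q [-0.24  0.86  0.41  2.14  1.79  0.55 -1.45]
```

View pics/w2.png

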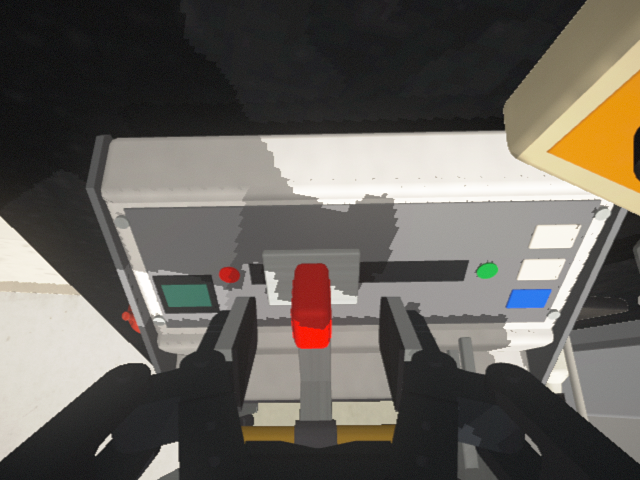

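The grip sits centred between the fingertips: it is at col 312 and the fingers are at 244 and 398. Closing on it.

Emit:
arm_command(
  delta_pos=[
    [0, 0, 0],
    [0, 0, 0],
    [0, 0, 0],
    [0, 0, 0],
    [0, 0, 0],
    [0, 0, 0],
  ],
  rotation=[
    [0, 0, 0],
    [0, 0, 0],
    [0, 0, 0],
    [0, 0, 0],
    [0, 0, 0],
    [0, 0, 0],
  ],
  gripper=1,
  grip_force=50,
)

```text
clock: 6.15
position: [0.5426, -0.3194, 0.0902]
tool_rot: [0.017, 0.675, -1.252]
force: [2.5, -8.1, -8.1]
grip_width: 0.0117
```

```bash
python3 -c "
from h import *
plan(pre(.0),51);print(sh(monitor.observe()['position']))"
```

```text
t 6.15 pos [ 0.5426 -0.3194  0.0902] tool d/30mm [ 0.16 -0.12 -0.06] rot/6deg [-0.11  0.05 -0.07] F [ 2.5 -8.1 -8.1] w 0.012 q [-0.24  0.85  0.41  2.14  1.79  0.55 -1.44]
[ 0.002  -0.0152  0.0902]
```

Emit:
arm_command(
  delta_pos=[
    [0.05, 0.2, 0],
    [0.05, 0.2, 0],
    [0, 0.2, 0],
    [0, 0.2, 0],
  ],
  rotation=[
    [0, 0, 0],
    [0, 0, 0],
    [0, 0, 0],
    [0, 0, 0],
  ],
)

```text
clock: 6.55
position: [0.5668, -0.3113, 0.0902]
tool_rot: [0.019, 0.675, -1.249]
force: [0.5, -15.0, -15.5]
grip_width: 0.0123
```

```bash
python3 -c "
from h import *
plan(pre(.0),51);print(sh(monitor.observe()['position']))"
```

```text
t 6.55 pos [ 0.5668 -0.3113  0.0902] tool d/30mm [ 0.16 -0.97 -0.05] rot/6deg [-0.1   0.05 -0.1 ] F [  0.5 -15.  -15.5] w 0.012 q [-0.27  0.87  0.42  2.09  1.69  0.53 -1.36]
[0.0017 0.0103 0.0902]
```

Emit:
arm_command(
  delta_pos=[
    [0.05, 0.2, 0],
    [0.05, 0.2, 0],
    [0.05, 0.2, 0],
  ],
  rotation=[
    [0, 0, 0],
    [0, 0, 0],
    [0, 0, 0],
  ],
)

```text
clock: 6.85
position: [0.5829, -0.3067, 0.0897]
tool_rot: [0.017, 0.674, -1.252]
force: [-58.2, 40.8, 52.2]
grip_width: 0.0123
```

```bash
python3 -c "
from h import *
plan(pre(.0),51);o=monitor.observe();print(sh(o['position']),o['force']@ey)
f=optics.grab_frame('wrist')
cv2.imwrite('pics/w3.png',f[:,:,::-1])"
```

```text
t 6.85 pos [ 0.5829 -0.3067  0.0897] tool d/30mm [ 0.13 -1.53 -0.04] rot/6deg [-0.1   0.06 -0.08] F [-58.2  40.8  52.2] w 0.012 q [-0.28  0.88  0.43  2.05  1.62  0.53 -1.29]
[0.0022 0.027  0.0897] -43.021293483277276
```

View pics/w3.png

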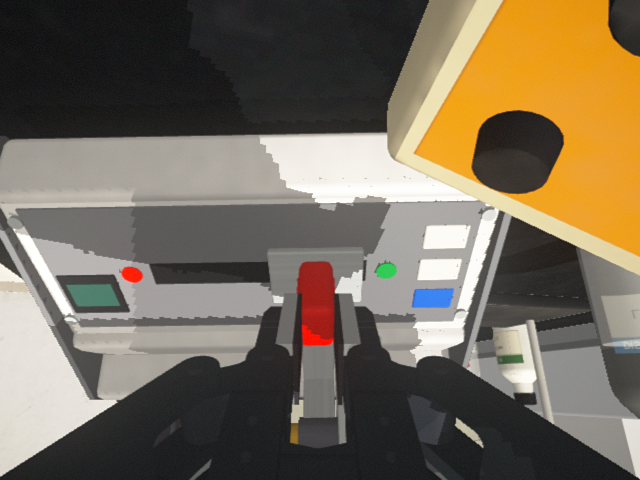

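The grip is now beside the green dot: the plate's right edge is at 364 and the slot ends at 366. The force is high (about 43 N in y and 77 N along the fingers), so I'm relaxing and checking.

Emit:
arm_command(
  delta_pos=[
    [-0.03, 0, 0],
    [0, 0, 0],
  ],
  rotation=[
    [0, 0, 0],
    [0, 0, 0],
  ],
)

```text
clock: 7.1
position: [0.5806, -0.3066, 0.0902]
tool_rot: [0.013, 0.674, -1.257]
force: [8.7, -14.4, -16.2]
grip_width: 0.0117
```

```bash
cat >> h.py <<'E'
def st():
    o,T=cur();F=o['force'];print(round(o['clock'],2),sh(o['position']),'F shaker',(F@ex).round(1),(F@ey).round(1),F[2].round(1),'Ftool',T.inv().apply(F).round(1),'w',round(o['grip_width'],4))
E
python3 -c "
from h import *
st()"
```

```text
7.1 [0.0014 0.0248 0.0902] F shaker 16.3 3.9 -16.2 Ftool [22.9  3.8 -2.5] w 0.0117
```

Emit:
arm_command(
  delta_pos=[
    [-0.02, 0.1, 0],
    [0, 0.1, 0],
  ],
  rotation=[
    [0, 0, 0],
    [0, 0, 0],
  ],
)

```text
clock: 7.3
position: [0.5825, -0.3063, 0.09]
tool_rot: [0.008, 0.674, -1.266]
force: [-23.0, 7.5, 11.2]
grip_width: 0.0119
```

```bash
python3 -c "
from h import *
st()"
```

```text
7.3 [0.0017 0.0268 0.09  ] F shaker -14.1 -19.6 11.2 Ftool [-17.9 -19.7   0.1] w 0.0119
```

Emit:
arm_command(
  delta_pos=[
    [0, 0, 0],
    [0, 0, 0],
    [0, 0, 0],
    [-0.1, 0, 0],
  ],
  rotation=[
    [0, 0, 0],
    [0, 0, 0],
    [0, 0, 0],
    [0, 0, 0],
  ],
  gripper=0.2,
)

```text
clock: 7.7
position: [0.5818, -0.3036, 0.092]
tool_rot: [0.007, 0.674, -1.267]
force: [-0.6, -0.1, 0.2]
grip_width: 0.0343
```

```bash
python3 -c "
from h import *
st()
f=optics.grab_frame('wrist')
cv2.imwrite('pics/w4.png',cv2.resize(f[220:360,200:420,::-1],None,fx=3.5,fy=3.5,interpolation=cv2.INTER_CUBIC))"
```

```text
7.7 [-0.0011  0.0269  0.092 ] F shaker -0.1 -0.6 0.2 Ftool [-0.2 -0.6  0.1] w 0.0343
```

View pics/w4.png

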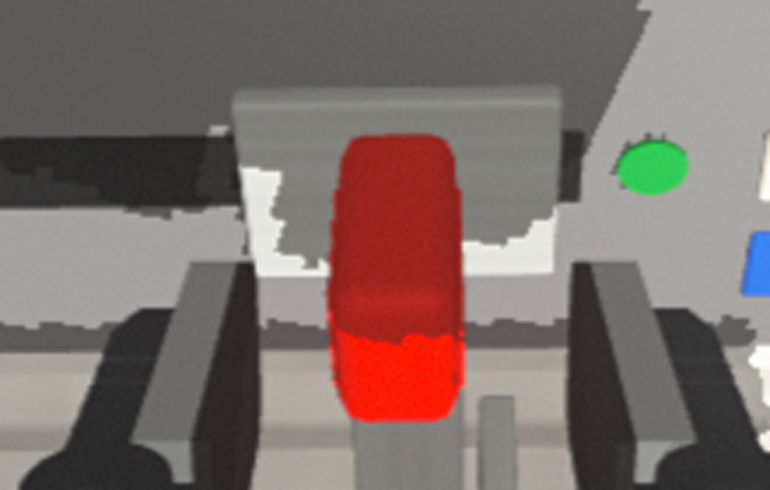

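The crop shows the released grip at (397,280) and its plate spanning 235–560 beside the green dot at (652,166). I read about 48.5–50 mm of travel, so it may have come back about 1 mm. I'll give it one more firm push with a loose gripper, one finger only.

Emit:
arm_command(
  delta_pos=[
    [0.05, 0, 0],
    [0, 0, 0],
    [0, 0.1, 0],
    [0, 0.1, 0],
    [0, 0.1, 0],
  ],
  rotation=[
    [0, 0, 0],
    [0, 0, 0],
    [0, 0, 0],
    [0, 0, 0],
    [0, 0, 0],
  ],
  gripper=0.5,
)

```text
clock: 8.25
position: [0.5857, -0.3036, 0.0912]
tool_rot: [0.001, 0.673, -1.278]
force: [-19.0, 3.4, 6.3]
grip_width: 0.0213
```

```bash
python3 -c "
from h import *
st()"
```

```text
8.25 [0.0001 0.0307 0.0912] F shaker -9.1 -17.1 6.3 Ftool [-10.8 -17.2  -0.6] w 0.0213
```

Emit:
arm_command(
  delta_pos=[
    [0, 0.15, 0],
    [0, 0.15, 0],
  ],
  rotation=[
    [0, 0, 0],
    [0, 0, 0.1],
  ],
)

```text
clock: 8.45
position: [0.5864, -0.3047, 0.0906]
tool_rot: [-0.002, 0.672, -1.284]
force: [-28.3, 5.6, 10.3]
grip_width: 0.0212
```

```bash
python3 -c "
from h import *
st()"
```

```text
8.45 [0.0014 0.0309 0.0906] F shaker -13.9 -25.2 10.3 Ftool [-16.9 -25.5  -0.3] w 0.0212
```

It's solid: 8 N more moves it only 0.2 mm, so that is the end stop. Backing off and out along the fingers.

Emit:
arm_command(
  delta_pos=[
    [0, -0.12, 0],
    [-0.3, 0, 0],
    [-0.8, 0, 0],
    [-1, 0, 0],
    [-0.6, 0, 0],
    [0, 0, 0],
  ],
  rotation=[
    [0, 0, 0],
    [0, 0, 0],
    [0, 0, 0],
    [0, 0, 0],
    [0, 0, 0],
    [0, 0, 0],
  ],
)

```text
clock: 9.05
position: [0.5643, -0.2412, 0.143]
tool_rot: [-0.004, 0.673, -1.285]
force: [0.3, -0.3, 0.2]
grip_width: 0.0216
```

```bash
python3 -c "
from h import *
st()
plan(at(-.04,0,.16),25)
p=optics.camera_params('wrist');f=optics.grab_frame('wrist')
cv2.imwrite('pics/w5.png',f[:,:,::-1])
for e in (.048,.049,.050): print(proj('w',at(.012,e-.025,.079),p))
print('edge corners',proj('w',[at(0,-.103,.158),at(0,.103,.158),at(0,-.103,.148),at(0,.103,.148)],p))"
```

```text
9.05 [-0.0659  0.0292  0.143 ] F shaker 0.4 0.2 0.2 Ftool [0.2 0.2 0.4] w 0.0216
t 9.05 pos [ 0.5643 -0.2412  0.143 ] tool d/30mm [ 0.34 -0.96  0.99] rot/6deg [-0.14  4.4   0.15] F [ 0.3 -0.3  0.2] w 0.022 q [-0.41  0.75  0.41  2.09  1.33  0.62 -1.06]
[[309.86964823 237.13445541]]
[[311.56147887 237.12778696]]
[[313.25361434 237.1211173 ]]
edge corners [[ 56.60483043 377.42356967]
 [469.87724613 378.90150405]
 [ 61.06137554 356.70520206]
 [467.34656949 357.70360009]]
```

View pics/w5.png

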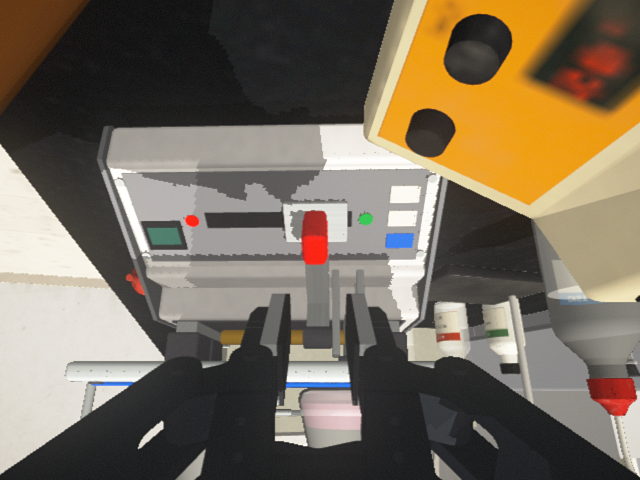

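The lock plate (284–347) sits 24 mm past the middle of the dots (192 and 365), so the lock is at about 0.049. Next I raise the tool to vertical with the fingers shut, in front of the edge's middle.

Emit:
arm_command(
  delta_pos=[
    [-0.3, -0.3, 0.3],
    [-0.3, -0.3, 0.3],
    [0, -0.3, 0],
    [0, 0, 0],
    [0, 0, 0],
    [0, 0, 0],
    [0, 0, 0],
    [0, 0, 0],
    [0, 0, 0],
  ],
  rotation=[
    [0, 1, 0],
    [0, 1, 0],
    [0, 1, 0],
    [0, 1, 0],
    [0, 1, 0],
    [0, 1, 0],
    [0, 1, 0],
    [0, 1, 0],
    [0, 0.5, 0],
  ],
  gripper=1,
  grip_force=30,
)

```text
clock: 10.0
position: [0.5409, -0.2503, 0.1665]
tool_rot: [2.823, 1.562, 1.544]
force: [-1.3, -0.1, -0.3]
grip_width: 0.0002
```

```bash
python3 -c "
from h import *
st()
plan(at(-.02,0,.157),0)"
```

```text
10.0 [-0.0643  0.0041  0.1665] F shaker -0.3 -1.2 -0.3 Ftool [ 0.3 -1.2 -0.3] w 0.0002
t 10.0 pos [ 0.5409 -0.2503  0.1665] tool d/30mm [ 0.3  -0.11  1.48] rot/6deg [-0.16 -0.08 -0.03] F [-1.3 -0.1 -0.3] w 0.0 q [ 0.51  0.58 -0.25  1.74  0.17  0.85  0.48]
```

Emit:
arm_command(
  delta_pos=[
    [0.15, -0.1, 0.4],
    [0.15, 0, 0.5],
    [0, 0, 0.4],
    [0, 0, 0],
  ],
  rotation=[
    [-0.15, 0, 0],
    [0, 0, 0],
    [0, 0, 0],
    [0, 0, 0],
  ],
)

```text
clock: 10.4
position: [0.5491, -0.2959, 0.1545]
tool_rot: [2.946, 1.561, 1.674]
force: [-0.5, -0.2, -1.5]
grip_width: -0.0002
```

```bash
python3 -c "
from h import *
st()
plan(at(-.011,0,.157),0)"
```

```text
10.4 [-0.0184 -0.0019  0.1545] F shaker 0.0 -0.5 -1.5 Ftool [ 1.5 -0.5  0. ] w -0.0002
t 10.4 pos [ 0.5491 -0.2959  0.1545] tool d/30mm [-0.08  0.07  0.24] rot/6deg [-0.1  -0.09 -0.02] F [-0.5 -0.2 -1.5] w -0.0 q [ 0.56  0.63 -0.24  1.67  0.17  0.87  0.56]
```

Emit:
arm_command(
  delta_pos=[
    [0, 0, 0.07],
    [0, 0, 0.07],
    [0, 0, 0.07],
    [0, 0, 0.05],
    [0, 0, 0.05],
  ],
  rotation=[
    [0, 0, 0],
    [0, 0, 0],
    [0, 0, 0],
    [0, 0, 0],
    [0, 0, 0],
  ],
)

```text
clock: 10.9
position: [0.5528, -0.3026, 0.1547]
tool_rot: [2.97, 1.561, 1.701]
force: [-3.0, 4.1, 0.8]
grip_width: -0.0004
```

```bash
python3 -c "
from h import *
st()"
```

```text
10.9 [-0.0109 -0.0005  0.1547] F shaker -4.8 -1.6 0.8 Ftool [-0.7 -1.6 -4.8] w -0.0004
```

Contact came at about −11 mm, as predicted. Pushing gently.

Emit:
arm_command(
  delta_pos=[
    [0, 0, 0.06],
    [0, 0, 0.06],
    [0, 0, 0.06],
    [0, 0, 0.06],
    [0, 0, 0.06],
    [0, 0, 0.06],
  ],
  rotation=[
    [0, 0, 0],
    [0, 0, 0],
    [0, 0, 0],
    [0, 0, 0],
    [0, 0, 0],
    [0, 0, 0],
  ],
)

```text
clock: 11.5
position: [0.5559, -0.3121, 0.1547]
tool_rot: [3.064, 1.559, 1.797]
force: [-2.0, 3.6, 2.7]
grip_width: -0.0003
```

```bash
python3 -c "
from h import *
st()"
```

```text
11.5 [-0.0009 -0.0004  0.1547] F shaker -4.0 -0.8 2.7 Ftool [-2.6 -0.9 -4.1] w -0.0003
```

Emit:
arm_command(
  delta_pos=[
    [0, 0, 0.05],
    [0, 0, 0.05],
    [0, 0, 0.05],
  ],
  rotation=[
    [0, 0, 0],
    [0, 0, 0],
    [0, 0, 0],
  ],
)

```text
clock: 11.8
position: [0.5574, -0.3169, 0.1546]
tool_rot: [3.051, 1.559, 1.783]
force: [-2.8, 4.3, 2.0]
grip_width: 0.0001
```

```bash
python3 -c "
from h import *
st()"
```

```text
11.8 [ 0.0041 -0.0004  0.1546] F shaker -4.9 -1.3 2.0 Ftool [-2.  -1.4 -4.9] w 0.0001
```

Emit:
arm_command(
  delta_pos=[
    [0, 0, 0.05],
    [0, 0, 0.05],
    [0, 0, 0.05],
  ],
  rotation=[
    [0, 0, 0],
    [0, 0, 0],
    [0, 0, 0],
  ],
)

```text
clock: 12.1
position: [0.559, -0.3215, 0.1547]
tool_rot: [3.029, 1.559, 1.762]
force: [-2.4, 4.5, 1.7]
grip_width: -0.0001
```

```bash
python3 -c "
from h import *
st()"
```

```text
12.1 [ 0.0091 -0.0003  0.1547] F shaker -5.1 -0.9 1.7 Ftool [-1.6 -1.  -5.1] w -0.0001
```

Emit:
arm_command(
  delta_pos=[
    [0, 0, 0.05],
    [0, 0, 0.05],
  ],
  rotation=[
    [0, 0, 0],
    [0, 0, 0],
  ],
)

```text
clock: 12.3
position: [0.56, -0.3246, 0.1546]
tool_rot: [3.025, 1.559, 1.758]
force: [-1.6, 3.8, 2.7]
grip_width: 0.0
```

Emit:
arm_command(
  delta_pos=[
    [0, 0, 0.05],
    [0, 0, 0.05],
  ],
  rotation=[
    [0, 0, 0],
    [0, 0, 0],
  ],
)

```text
clock: 12.5
position: [0.5611, -0.3281, 0.1546]
tool_rot: [2.994, 1.559, 1.726]
force: [-0.9, 1.5, 2.1]
grip_width: 0.0005
```

```bash
python3 -c "
from h import *
st()"
```

```text
12.5 [ 0.016  -0.0002  0.1546] F shaker -1.7 -0.4 2.1 Ftool [-2.1 -0.4 -1.8] w 0.0005
```

The force dropped from 5 to 1.7 N at about 27 mm, so the bolt probably snapped in. Checking with a tiny further push.

Emit:
arm_command(
  delta_pos=[
    [0, 0, 0.04],
    [0, 0, 0.04],
  ],
  rotation=[
    [0, 0, 0],
    [0, 0, 0],
  ],
)

```text
clock: 12.7
position: [0.562, -0.3313, 0.1546]
tool_rot: [2.963, 1.56, 1.694]
force: [0.3, 0.7, 0.7]
grip_width: 0.0002
```

```bash
python3 -c "
from h import *
st()"
```

```text
12.7 [ 0.0193 -0.0004  0.1546] F shaker -0.6 0.5 0.7 Ftool [-0.6  0.5 -0.6] w 0.0002
```

Emit:
arm_command(
  delta_pos=[
    [0, 0, 0.04],
    [0, 0, 0.04],
  ],
  rotation=[
    [0, 0, 0],
    [0, 0, 0],
  ],
)

```text
clock: 12.9
position: [0.5628, -0.3338, 0.1546]
tool_rot: [2.946, 1.56, 1.678]
force: [-0.5, 1.2, 0.7]
grip_width: 0.0001
```

```bash
python3 -c "
from h import *
st()"
```

```text
12.9 [ 0.0219 -0.0003  0.1546] F shaker -1.3 -0.1 0.7 Ftool [-0.7 -0.1 -1.3] w 0.0001
```

Emit:
arm_command(
  delta_pos=[
    [0, 0, 0.03],
    [0, 0, 0.03],
  ],
  rotation=[
    [0, 0, 0],
    [0, 0, 0],
  ],
)

```text
clock: 13.1
position: [0.5634, -0.3357, 0.1546]
tool_rot: [2.944, 1.56, 1.676]
force: [-0.7, 1.9, 0.8]
grip_width: -0.0
```

```bash
python3 -c "
from h import *
st()
s=optics.grab_frame('side')[:,:,::-1];cv2.imwrite('pics/s6.png',cv2.resize(s[70:270,230:430],None,fx=3,fy=3,interpolation=cv2.INTER_CUBIC))"
```

```text
13.1 [ 0.0239 -0.0003  0.1546] F shaker -2.0 -0.1 0.8 Ftool [-0.8 -0.1 -2. ] w -0.0
```

View pics/s6.png

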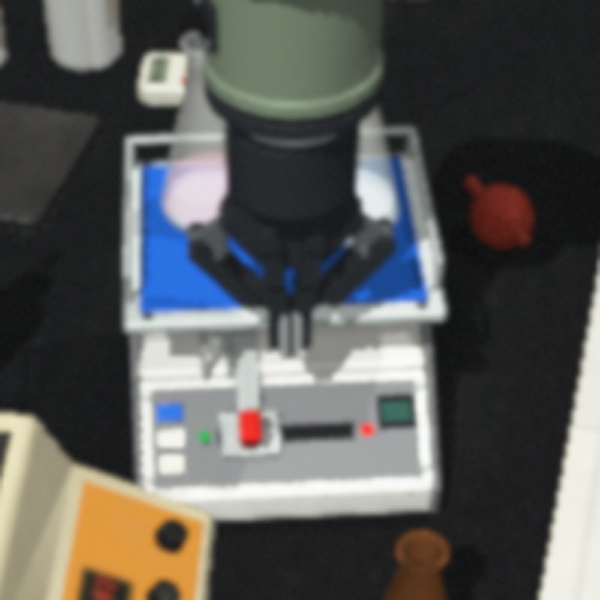

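Emit:
arm_command(
  delta_pos=[
    [0, 0, 0.04],
    [0, 0, 0.04],
  ],
  rotation=[
    [0, 0, 0],
    [0, 0, 0],
  ],
)

```text
clock: 13.35
position: [0.564, -0.3373, 0.1545]
tool_rot: [3.0, 1.559, 1.732]
force: [-4.3, 7.8, 6.3]
grip_width: -0.0
```

```bash
python3 -c "
from h import *
st()"
```

```text
13.35 [ 0.0257 -0.0003  0.1545] F shaker -8.8 -1.7 6.3 Ftool [-6.2 -1.8 -8.8] w -0.0
```

Emit:
arm_command(
  delta_pos=[
    [0, 0, 0.05],
  ],
  rotation=[
    [0, 0, 0],
  ],
)

```text
clock: 13.45
position: [0.5642, -0.3376, 0.1545]
tool_rot: [3.079, 1.557, 1.812]
force: [-6.9, 10.9, 9.4]
grip_width: -0.0001
```

```bash
python3 -c "
from h import *
st()"
```

```text
13.45 [ 0.0259 -0.0002  0.1545] F shaker -12.4 -3.3 9.4 Ftool [ -9.2  -3.4 -12.6] w -0.0001
```

The platform stopped 37 mm from its start at 12 N. Its force history is ambiguous: it could be the bolt or the rear stop. I'm backing off to look at the bolt from the earlier low view.

Emit:
arm_command(
  delta_pos=[
    [0, 0, -0.2],
    [0, 0, -0.7],
    [0, 0, -1],
    [0, 0.3, -1],
    [0, 0, 0],
    [0, 0, 0],
    [0, 0, 0],
    [0, 0, 0],
    [0, 0, 0],
    [0, 0, 0],
  ],
  rotation=[
    [0, 0, 0],
    [0, 0, 0],
    [0, 0, 0],
    [0, -1, 0],
    [0, -1, 0],
    [0, -1, 0],
    [0, -1, 0],
    [0, -1, 0],
    [0, -1, 0],
    [0, -1, 0],
  ],
)

```text
clock: 14.45
position: [0.5457, -0.2532, 0.1567]
tool_rot: [0.017, 0.884, -1.262]
force: [0.1, -0.5, -2.2]
grip_width: -0.0001
```

```bash
python3 -c "
from h import *
st()
plan(at(-.07,.02,.143),51)"
```

```text
14.45 [-0.0601  0.0078  0.1567] F shaker 0.5 -0.1 -2.2 Ftool [ 2.  -0.1 -1. ] w -0.0001
t 14.45 pos [ 0.5457 -0.2532  0.1567] tool d/30mm [ 0.14  0.4  -0.55] rot/6deg [-0.17 -1.94  0.02] F [ 0.1 -0.5 -2.2] w -0.0 q [-0.33  0.62  0.46  2.09  1.05  0.44 -0.65]
```

Emit:
arm_command(
  delta_pos=[
    [0, 0.3, -0.3],
    [0, 0.1, -0.4],
    [0, 0, 0],
    [0, 0, 0],
  ],
  rotation=[
    [0, -1, 0],
    [0, -1, 0],
    [0, -0.8, 0],
    [0, 0, 0],
  ],
  gripper=-0.1,
)

```text
clock: 14.85
position: [0.5543, -0.2314, 0.1432]
tool_rot: [0.015, 0.598, -1.258]
force: [0.4, 0.0, 0.3]
grip_width: 0.0473
```

```bash
python3 -c "
from h import *
st()
p=optics.camera_params('wrist');f=optics.grab_frame('wrist')
L=proj('w',[at(.026,-.103,.158),at(.026,.103,.158)],p);print(L)
cv2.imwrite('pics/w7f.png',f[:,:,::-1])
a=cv2.imread('pics/w5.png')[190:400,130:450];b=f[190:400,130:450,::-1]
cv2.imwrite('pics/w7.png',np.vstack([cv2.resize(b,None,fx=2.4,fy=2.4,interpolation=cv2.INTER_CUBIC)]))
import json;json.dump({k:np.array(v).tolist() for k,v in p.items()},open('w7.json','w'))"
```

```text
14.85 [-0.0782  0.0227  0.1432] F shaker 0.1 0.4 0.3 Ftool [-0.1  0.4  0.3] w 0.0473
[[105.85043819 368.12044197]
 [454.05240384 363.91962297]]
```

View pics/w7.png

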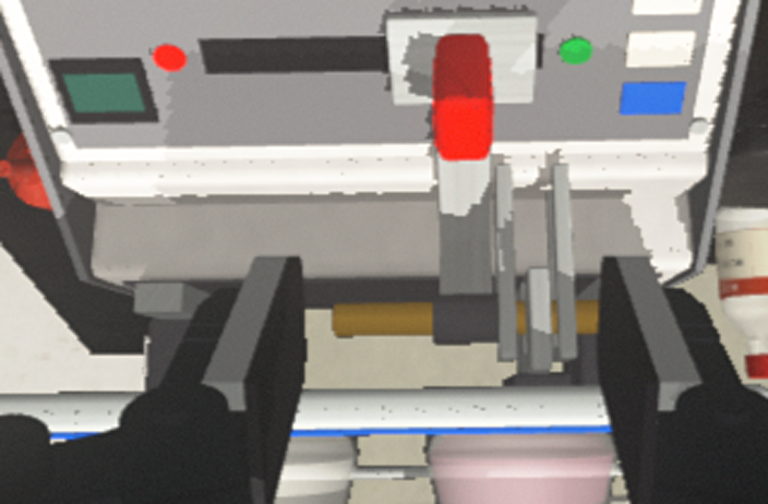

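The view shows the brass bolt's tail much shorter than before: x 333–433, about 27 mm against about 55 mm in w5. Its tip now runs through the strike forks to x≈598, so it snapped out. The grip plate is 24.8 mm past the dots' middle, so the lock is at about 0.050. Retracting for a final check.

Emit:
arm_command(
  delta_pos=[
    [-0.6, 0, 0.3],
    [-1, 0, 0.5],
    [-1, 0, 0.5],
    [-1, 0, 0.5],
    [-1, 0, 0.5],
    [-1, 0, 0.5],
    [-1, 0, 0.5],
    [-0.5, 0, 0],
    [0, 0, 0],
    [0, 0, 0],
  ],
  rotation=[
    [0, 0, 0],
    [0, 0, 0],
    [0, 0, 0],
    [0, 0, 0],
    [0, 0, 0],
    [0, 0, 0],
    [0, 0, 0],
    [0, 0, 0],
    [0, 0, 0],
    [0, 0, 0],
  ],
)

```text
clock: 15.9
position: [0.5103, -0.1286, 0.3579]
tool_rot: [0.023, 0.65, -1.271]
force: [0.9, -1.0, -1.2]
grip_width: 0.047
```

```bash
python3 -c "
from h import *
st()
a=optics.grab_frame('top')[:300,130:530,::-1];b=optics.grab_frame('side')[70:450,250:430,::-1]
b=cv2.resize(b,None,fx=300/380,fy=300/380)
cv2.imwrite('pics/end.png',cv2.resize(np.hstack([a,b]),None,fx=1.46,fy=1.46,interpolation=cv2.INTER_CUBIC))"
```

```text
15.9 [-0.1895  0.0119  0.3579] F shaker 1.2 0.5 -1.2 Ftool [ 1.7  0.5 -0.2] w 0.047
```

View pics/end.png

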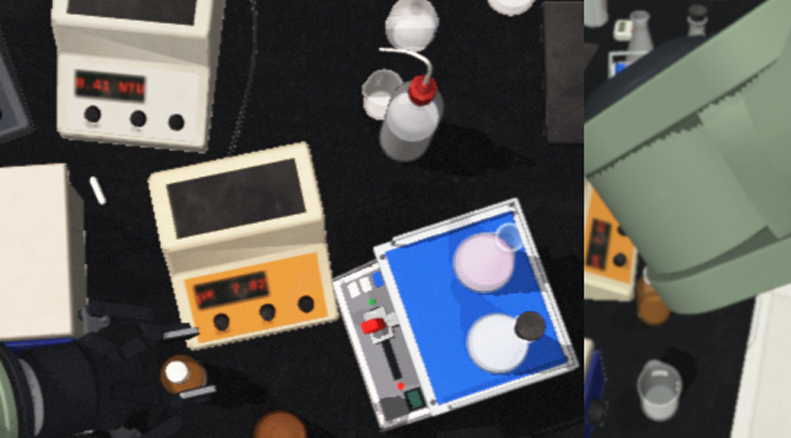

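Both flasks stand on the platform at (485,262) and (497,342). The bottle cap is at the same pixel as before, (251,255) in the full frame, the beaker stands, and the grip is by the green dot.

```bash
python3 -c "
from workcell import bot
print(bot.job_done())"
```

```text
the job is handed in; nothing more can be done
None
```

The lock is home and the platform is locked; I handed the job in at about 16 s of the 42 s allowed.

- **Lock:** I clamped the red grip, slid it past the catch, then pushed it again with one finger. An extra 8 N moved it only 0.2 mm, so it is at the end stop. The last wrist picture reads about 49.8 mm of travel; two pictures taken after I released the grip read about 49 mm.
- **Platform:** I pushed it straight back at about 15–20 mm/s with roughly 5 N. The force dropped at about 25–27 mm. It then stopped solid at about 37 mm at 12 N.
- **Bolt:** The last wrist picture shows it sprung out by about 28 mm and through the strike forks.
- **Other items:** Both flasks are standing on the platform, the bottle has not moved, and the beaker is upright in its place.

**What disagreed or went untested:**
- The platform stopped about 10 mm after the force dropped, more than the 6 mm of play expected. I trusted the bolt picture, and did not try pulling the platform forward to confirm it holds.
- While the clamped grip met the end stop, the wrist force briefly read about 88 N. That is under the 120 N limit. I took it as the fingers bearing on the grip and did not check for contact elsewhere by the gripper body.

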